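# Slide the spray can into its bay

## Robot

A 6-joint arm with a two-finger parallel gripper is mounted at the origin on the work surface. World frame = base frame: x ahead of the robot, y to its left, z up, the work surface at z = 0. Lengths are in mm, angles in rad, forces in N, time in s.
With the tool pointing down it reaches from about 275 to 1000 mm from the base axis. Payload 8.4 kg.
Tool frame: the origin (TCP) lies on the centre line of the jaws, within the pads' length; the fingertips stand 25 mm ahead of it and the grasp point (between the pads) lies 6 mm ahead of it; z points along the fingers, x is the direction in which the jaws open and shut, and the axes are right-handed (so a half turn about z gives the same grasp; the last joint's range is limited). The gripper opens to 85 mm and grips with 20 to 120 N. Pads are 22 mm wide; open, the fingers measure 114 mm over their backs; the gripper's body (76 mm by 85 mm) begins 54 mm behind the grasp point. The pads swing forward as they close: fully open they stand 13 mm farther back than shut.
Start: joints at [1.181, 0.353, 1.633, -0, 1.155, -0.002], TCP at [236.344, 578.593, 256.281] pointing down, gripper open.
Joint ranges: [-2.63, 2.63], [-0.92, 2.1], [0.06, 2.66], [-1.3, 4.44], [0, 2.69], [-3.02, 3.02]. Speed limits (rad/s): [2.22, 2.22, 2.79, 3.14, 3.14, 3.14].

## Interface

Orientations are given as [roll, pitch, yaw] about the fixed x, y, z axes, in that order (R = Rz(yaw) Ry(pitch) Rx(roll)).
In Python, from rig import r gives the robot as it stands. The module is installed in compiled form; this text tells all that it offers.
- The arm moves only by the tool jog_arm, never from a script. Its argument "deltas" is a list of rows, each an object with "gripper": the gripper command: -1 is fully open, 1 is shut, values between are in proportion; "translation": the shift along the world's x, y, z in units of 10 cm (1.0 is 10 cm), a list of three; "dr": the turn, a rotation vector about the world's x, y, z in units of pi/2 rad (1.0 is pi/2 rad), a list of three. In form: [{"gripper": gripper, "translation": [x, y, z], "dr": [wx, wy, wz]}, ...]. A call has 1 to 12 rows; each row shifts and turns the commanded pose from where the row before left it; what a row does not reach is not made up. A row lasts 1/12 s, in which the tool goes at most 41.7 mm and 7.16 degrees, less where a joint would pass 70% of its speed; a pose out of reach is approached as far as the arm can. A call with a number of a shift or a turn outside -1 to 1 is refused whole. A call with a gripper value outside its range is refused whole. The fingers move at their own pace and stop on an object; "squeeze" is the grip in N (left out, the last holds). Time passes only in rows, so rows that do not move let the fingers close. It gives the time, the measured TCP pose, the force and the opening at its end, in the units of the state.
- r.sense(): the state, without advancing time (a new reading comes with each control period).
- r.grab_frame(name): name is "scene" or "side" or "wrist"; returns the picture (400x640x3 uint8, blue, green, red); there is no depth.
- r.calibration(name): a dict with "mtx" (3x3 intrinsics, pixels), "world_from_camera" (4x4, takes a point from camera to world coordinates). Camera axes: x right, y down, z forward; pixel columns grow to the right and rows downward; lengths in mm; the calibration is good to about 2 mm. A picture is of the moment at which its call begins: read the wrist's pose just before it. calibration takes no time and is no camera call; for the wrist camera it gives the pose at the moment of the call.
- r.sign_off(): hands the job in, once; it reports no verdict.
The state is a dict: "clock": time; "qpos": joint angles; "qvel": joint speeds; "joint_efforts": joint torques, N m; "eef_pos": TCP position; "tcp_rot": TCP orientation; "contact_force": force on the tool from outside, world axes, zero at the start; "wrist_torque": the same for the moment, N m; "opening": opening from 0.0 (shut) to 1.0 (fully open).
Only numpy, scipy, OpenCV 4.12 (cv2) and the standard library are available. Lean on these libraries where they do the work, as an engineer would, in place of code of your own. Each camera call takes 0.05 s, during which the arm holds its last target. There are 200 camera calls.

## Task

On the workshop bench, slide the tall spray can along the bench and fully into the low U-shaped bay, up to its back wall. Keep it standing on the bench all the way: push it low down, never lift it or tip it, and do not touch its upper half or spray button. Leave the oil bottle and the small spray can where they are.

Things in the scene. Friction and masses are not known exactly. Their poses are not given: they have to be found in the camera images.
- can: spray can to be slid: round, upright, 65 mm diameter, 200 mm tall, 0.25 to 0.47 kg. Lower half white; upper half (above 100 mm) dark steel, round shoulder, white spray button on top. Starts 150 to 200 mm in front of the bay's origin, up to 25 mm off its centre line. Pushed below 35 mm it slides; pushed high it topples. Origin: centre of underside, z up.
- bay: the bay, fixed to the bench: U of upright aluminium sheet, 30 mm high, 3 mm thick, no floor. Origin: on the bench where the can's centre belongs; x horizontal, into the bay (away from the robot and to its right), y to its left. Back wall's inner face at x 37 mm (a can touching it is at x 5); inner sides at y +-47 mm from x -20 to the back; thence wings flare out to x -49, y +-65 mm.
- oil_bottle: bystander: white oil bottle with a long thin conical spout, 60 mm in diameter, 185 mm tall, standing 145 to 225 mm to one side of the bay. Origin: centre of its underside.
- small_can: bystander: a smaller spray can of the same make, 52 mm in diameter, 140 mm tall, standing 145 to 225 mm to the other side of the bay. Origin: centre of its underside.
Not all that is in view belongs to the job. Leave any turquoise look-alike of the can alone. Of the things that look like the bay, take the one that is nearest to the robot's base at the start.

How it is judged:
By the outcome, as a careful person would: the job done as asked, in the order asked, and still so for the second after the job is handed in, with the robot touching nothing.
It also fails if it takes over 40 s, if anything falls off the work surface, if the arm or the gripper's body presses on something with over 40 N, if the wrist force passes 120 N, or if a joint passes its speed limit or range.

## Working session

There is one attempt and no reset: what is moved stays moved. The work goes in short steps, Python scripts to look and compute and a tool call to move; the robot and the scene stay as the last step left them, time stands still between calls to the robot, and variables do not carry over. Pictures are saved under pics/ and viewed, about 8 in all and at most 12, crops included, and the job is handed in when it is done.

Besides the shell and the picture viewer there is one more tool, called after "Request:" as a command line: name --argument value ..., lists and objects as JSON in quotes. jog_arm: Moves the arm, as the interface text tells. Shifts and turns lie within -1 to 1; 1 stands for 10 cm of shift or pi/2 rad of turn. Its arguments: {"type":"object","properties":{"deltas":{"type":"array"},"squeeze":{"type":"number"}},"required":["deltas"]}

```bash
mkdir -p pics
python3 - <<'E'
from rig import r
import cv2,numpy as np
np.set_printoptions(precision=4,suppress=True)
for n in("scene","side"):
    c=r.calibration(n);print(n,c["mtx"].tolist(),np.array(c["world_from_camera"]));f=r.grab_frame(n);cv2.imwrite(f"pics/{n}0.png",f)
print(r.sense())
E
```

```text
scene [[411.91936890165164, 0.0, 316.51313766358203], [0.0, 411.91936890165164, 193.7830819146573], [0.0, 0.0, 1.0]] [[  -0.5984    0.6022   -0.5284 1044.9078]
 [   0.8011    0.4588   -0.3844  334.6542]
 [   0.0109   -0.6533   -0.757   584.8231]
 [   0.        0.        0.        1.    ]]
side [[438.34819949080514, 0.0, 323.973103871936], [0.0, 438.34819949080514, 194.46165479326515], [0.0, 0.0, 1.0]] [[   0.9938   -0.0734    0.0838  559.248 ]
 [  -0.1103   -0.5447    0.8313 -632.5264]
 [  -0.0154   -0.8354   -0.5494  484.219 ]
 [   0.        0.        0.        1.    ]]
{'clock': 0.1, 'qpos': array([ 1.1806,  0.3536,  1.634 ,  0.    ,  1.1552, -0.0024]), 'qvel': array([-0.0004, -0.0025, -0.0031,  0.0001,  0.0006, -0.0018]), 'joint_efforts': array([ -0.0008, -60.6354, -34.282 ,  -0.    ,   0.0039,   0.    ]), 'eef_pos': array([236.1791, 578.2471, 255.6513]), 'tcp_rot': array([-3.1416,  0.0012,  1.183 ]), 'contact_force': array([-0.1421,  0.2414, -1.2802]), 'wrist_torque': array([-0.0326,  0.0234, -0.0194]), 'opening': 1.001126356004632}
```

View pics/scene0.png

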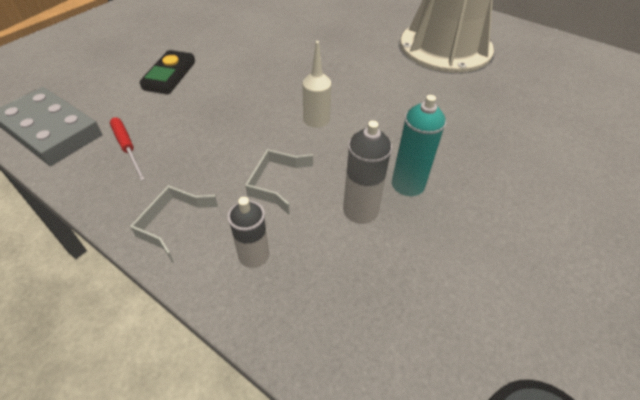

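View pics/side0.png

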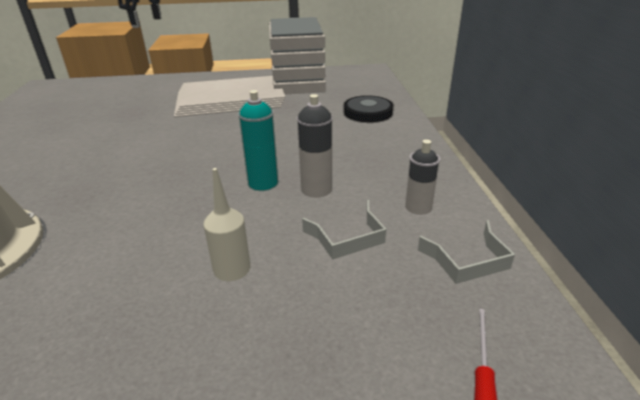

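The scene view shows the can at (363,170), the turquoise look-alike at (415,150), the near bay at about (245–312,150–210), the oil bottle at (317,95) and the small can at (250,235). The side view has the same bay at (305–385,205–255) and the can at (316,150). I'll zoom in for the corner points.

Run:
```python
import cv2,numpy as np
a=cv2.imread("pics/scene0.png")[140:220,235:325];b=cv2.imread("pics/side0.png")[195:265,295:395]
a=cv2.resize(a,None,fx=6,fy=6,interpolation=cv2.INTER_CUBIC)[:, :540];b=cv2.resize(b,None,fx=6,fy=6,interpolation=cv2.INTER_CUBIC)
cv2.imwrite("pics/a.png",a);cv2.imwrite("pics/b.png",b)
```

```text
(no output)
```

View pics/a.png

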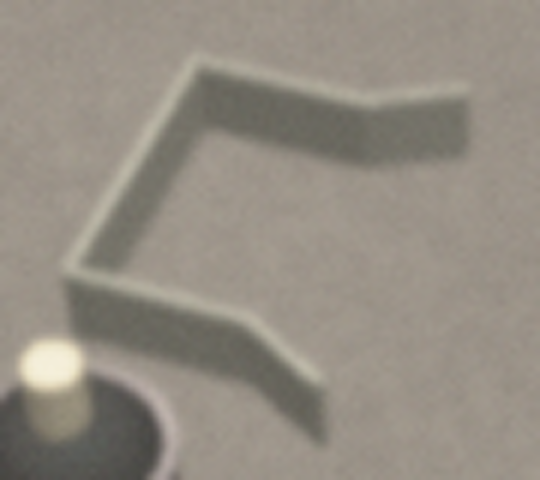

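View pics/b.png

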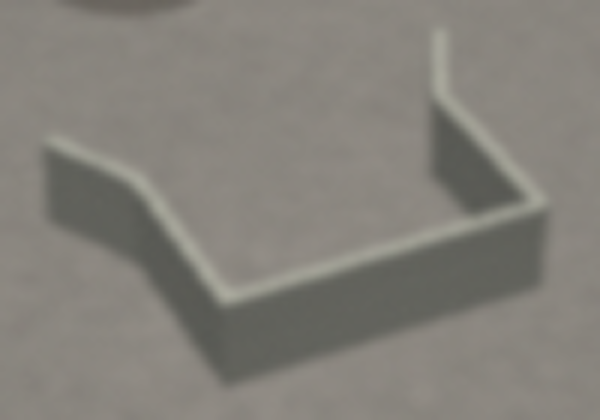

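The scene crop gives the bay's top-rim points: corners (200,65) and (72,270), bends (370,102) and (247,320), tips (467,90) and (322,383). The side crop gives corners (225,298) and (540,205), bends (138,178) and (437,95), tips (48,140) and (438,30). Next I cast rays and fit.

```bash
cat > h.py <<'E'
from rig import r
import cv2,numpy as np
np.set_printoptions(precision=3,suppress=True)
def ray(n,uv,z):
    c=r.calibration(n);T=np.array(c["world_from_camera"]);d=T[:3,:3]@np.linalg.inv(c["mtx"])@np.array([*uv,1.]);o=T[:3,3]
    return (o+d*(z-o[2])/d[2])[:2],o[:2]
E
python3 - <<'E'
from h import *
M=np.array([[38.5,48.5],[-20,48.5],[-49,66.],[38.5,-48.5],[-20,-48.5],[-49,-66.]])
S={"scene":([[72,270],[247,320],[322,383],[200,65],[370,102],[467,90]],(235,140)),"side":([[540,205],[437,95],[438,30],[225,298],[138,178],[48,140]],(295,195))}
W={}
def fit(M,P):
    a,b=M-M.mean(0),P-P.mean(0);th=np.arctan2((a[:,0]*b[:,1]-a[:,1]*b[:,0]).sum(),(a*b).sum())
    R=np.array([[np.cos(th),-np.sin(th)],[np.sin(th),np.cos(th)]]);t=P.mean(0)-R@M.mean(0);return R,t,th,P-(M@R.T+t)
for n,(p,o) in S.items():
    W[n]=np.array([ray(n,np.array(q)/6+o,30)[0] for q in p]);_,t,th,e=fit(M,W[n]);print(n,t,th,np.abs(e).max())
R,t,th,e=fit(M,(W["scene"]+W["side"])/2);print("bay",t,th)
# tops of things, lowest base pixel
for k,h,rad,d in[("can",200,32.5,{"scene":((373.5,125),(362,221.5)),"side":((314,98),(317,195.5))}),("oil",185,30,{"scene":((318,41),(317,126)),"side":((215.5,169),(230,278))}),("small",140,26,{"scene":((244,200),(253,266)),"side":((426,143),(420.5,213))})]:
    for n,(u,v) in d.items():
        a,_=ray(n,u,h);b,o=ray(n,v,0);b=b+(b-o)/np.linalg.norm(b-o)*rad
        print(k,n,a,b,"bay",R.T@(a-t),R.T@(b-t))
E
```

```text
scene [659.301 -38.005] -1.258445222422172 1.5133416017999934
side [660.32  -41.806] -1.2597925108065229 1.4031854667612151
bay [659.81  -39.905] -1.259119934937763
can scene [621.181 126.182] [610.511 126.803] bay [-169.931   14.163] [-173.794    4.197]
can side [619.427 109.675] [621.459 130.674] bay [-154.758    7.432] [-174.121   15.805]
oil scene [459.19  -93.938] [455.026 -96.295] bay [ -10.092 -207.524] [  -9.125 -212.21 ]
oil side [464.217 -96.61 ] [455.284 -87.346] bay [  -6.007 -203.558] [ -17.564 -209.22 ]
small scene [805.393  34.655] [807.634  27.796] bay [-26.324 161.433] [-19.108 161.463]
small side [804.19   25.486] [815.127  37.261] bay [-17.967 157.476] [-25.819 171.497]
```

Run:
```python
from h import *
t=np.array([659.8,-39.9]);th=-1.259;R=np.array([[np.cos(th),-np.sin(th)],[np.sin(th),np.cos(th)]])
def axis(masks):  # vertical axis from the two silhouette mid-lines, at z=0
    A=[];b=[]
    for n,(lo,hi,ya,yb,xa,xb) in masks.items():
        f=cv2.cvtColor(cv2.imread(f"pics/{n}0.png"),cv2.COLOR_BGR2HSV)
        m=cv2.inRange(f[ya:yb,xa:xb],np.array(lo),np.array(hi));m=cv2.morphologyEx(m,cv2.MORPH_OPEN,np.ones((3,3)))
        v,u=np.nonzero(m);w=[u[v==k] for k in np.unique(v)];mid=np.array([[(x.min()+x.max())/2+xa,k+ya] for x,k in zip(w,np.unique(v))])
        print(n,mid[0],mid[-1],[np.ptp(x) for x in w][::8])
        p,o=ray(n,mid.mean(0),0);d=(p-o)/np.linalg.norm(p-o);nn=np.array([-d[1],d[0]]);A.append(nn);b.append(nn@o)
    return np.linalg.solve(A,b)
tq=axis({"scene":((75,120,40),(100,255,255),135,185,385,450),"side":((75,120,40),(100,255,255),130,180,235,285)})
cn=axis({"scene":((0,0,0),(179,255,85),135,172,340,392),"side":((0,0,0),(179,255,85),115,145,292,340)})
for k,p in(("turq",tq),("can",cn)):print(k,p,"bay",R.T@(p-t))
print(r.calibration("wrist")["world_from_camera"])
```

```text
scene [421. 135.] [421. 178.] [np.int64(36), np.int64(35), np.int64(30), np.int64(23), np.int64(17), np.int64(6)]
side [257. 130.] [262. 179.] [np.int64(30), np.int64(30), np.int64(29), np.int64(29), np.int64(29), np.int64(28), np.int64(28)]
scene [357.5 135. ] [366.5 171. ] [np.int64(5), np.int64(37), np.int64(33), np.int64(8), np.int64(38)]
side [314.5 115. ] [315. 144.] [np.int64(31), np.int64(33), np.int64(33), np.int64(32)]
turq [509.728 171.157] bay [-246.918  -78.09 ]
can [619.753 118.765] bay [-163.3     10.558]
[[  0.379   0.89    0.252 172.632]
 [  0.925  -0.365  -0.104 603.502]
 [ -0.      0.272  -0.962 373.953]
 [  0.      0.      0.      1.   ]]
```

Request:
jog_arm --deltas '[{"gripper":0,"translation":[0.2,-0.2,0.04],"dr":[0,0,-0.0793]},{"gripper":0,"translation":[0.2,-0.2,0.04],"dr":[0,0,-0.0793]},{"gripper":0,"translation":[0.2,-0.2,0.04],"dr":[0,0,-0.0793]},{"gripper":0,"translation":[0.2,-0.2,0.04],"dr":[0,0,-0.0793]},{"gripper":0,"translation":[0.2,-0.2,0.04],"dr":[0,0,-0.0793]},{"gripper":0,"translation":[0.2,-0.2,0.04],"dr":[0,0,-0.0793]},{"gripper":0,"translation":[0.2,-0.2,0.04],"dr":[0,0,-0.0793]}]'

```text
clock: 0.68
eef_pos: [377.0, 437.4, 284.2]
tcp_rot: [3.141, 0.001, 0.305]
contact_force: [-0.9, 0.5, 0.0]
opening: 0.496
```

```bash
cat > log.py <<'E'
from h import *
import json
s=r.sense();print(s["clock"],s["eef_pos"],s["tcp_rot"],s["qpos"],s["opening"],s["contact_force"])
open("kin.txt","a").write(json.dumps([s["qpos"].tolist(),s["eef_pos"].tolist(),s["tcp_rot"].tolist()])+"\n")
E
python3 log.py
```

```text
0.6833 [376.988 437.359 284.161] [3.141 0.001 0.305] [ 0.857  0.254  1.707 -0.     1.181  0.552] 0.49599932723095524 [-0.908  0.483  0.01 ]
```

Request:
jog_arm --deltas '[{"gripper":0,"translation":[0.2,-0.2,0],"dr":[-0.067,-0.0215,0]},{"gripper":0,"translation":[0.2,-0.2,0],"dr":[-0.067,-0.0215,0]},{"gripper":0,"translation":[0.2,-0.2,0],"dr":[-0.067,-0.0215,0]},{"gripper":0,"translation":[0.2,-0.2,0],"dr":[-0.067,-0.0215,0]},{"gripper":0,"translation":[0.2,-0.2,0],"dr":[-0.067,-0.0215,0]},{"gripper":0,"translation":[0.2,-0.2,0],"dr":[-0.067,-0.0215,0]},{"gripper":0,"translation":[0,0,0],"dr":[0,0,0]}]'

```text
clock: 1.27
eef_pos: [497.5, 316.7, 281.9]
tcp_rot: [2.469, 0.004, 0.311]
contact_force: [-0.3, 0.3, -0.2]
opening: 0.503
```

```bash
python3 log.py
```

```text
1.2667 [497.537 316.65  281.919] [2.469 0.004 0.311] [ 0.854  0.46   1.573 -0.561  1.513  0.693] 0.5028397513369176 [-0.349  0.322 -0.216]
```

Request:
jog_arm --deltas '[{"gripper":0,"translation":[0.24,-0.16,-0.2],"dr":[0,0,0]},{"gripper":0,"translation":[0.24,-0.16,-0.2],"dr":[0,0,0]},{"gripper":0,"translation":[0.24,-0.16,-0.2],"dr":[0,0,0]},{"gripper":0,"translation":[0.24,-0.16,-0.2],"dr":[0,0,0]},{"gripper":0,"translation":[0,0,0],"dr":[0,0,0]}]'

```text
clock: 1.68
eef_pos: [593.6, 251.2, 200.3]
tcp_rot: [2.478, 0.004, 0.308]
contact_force: [-0.8, -0.3, -1.3]
opening: 0.499
```

```bash
python3 log.py
python3 - <<'E'
from h import *
cv2.imwrite("pics/w1.png",r.grab_frame("wrist"))
c=r.calibration("wrist");print(c["mtx"].tolist(),c["world_from_camera"].tolist())
E
```

```text
1.6833 [593.57  251.189 200.326] [2.478 0.004 0.308] [ 0.684  0.577  1.573 -0.63   1.329  0.636] 0.4990878884717097 [-0.809 -0.337 -1.269]
[[310.68224269755797, 0.0, 325.829048214478], [0.0, 310.68224269755797, 201.17136933769217], [0.0, 0.0, 1.0]] [[0.9534039656519158, 0.18051361513846953, 0.24173479896125863, 554.3700909103534], [0.3016848998641076, -0.5633498248952689, -0.7691704596410682, 372.39320267029524], [-0.0026644836616093737, 0.8062579051023991, -0.5915581890116192, 252.91278831484553], [0.0, 0.0, 0.0, 1.0]]
```

View pics/w1.png

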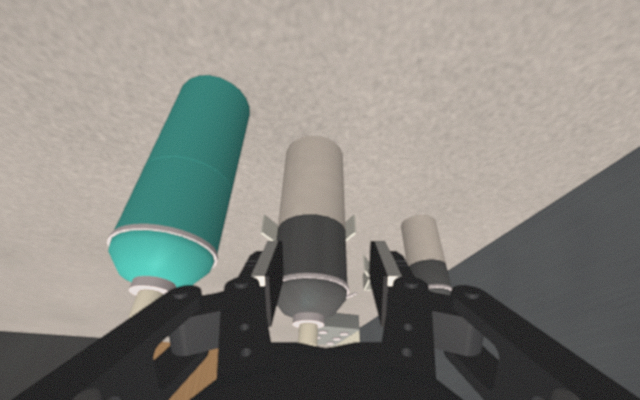

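The wrist view is upside down. It shows the can's base edge at (315,136), the turquoise can's base edge at about (213,75), the fingers at about (265–285,250) and (370–390,250), and the bay wings behind the can.

Run:
```python
from h import *
t=np.array([659.8,-39.9]);th=-1.259;R=np.array([[np.cos(th),-np.sin(th)],[np.sin(th),np.cos(th)]])
for k,uv in(("can",(315,136.5)),("turq",(215,75)),("turqR",(249,100)),("wingL",(267,240)),("wingR",(351,240))):
    b,o=ray("wrist",uv,0);c=b+(b-o)/np.linalg.norm(b-o)*32.5;print(k,"edge",R.T@(b-t),"centre",R.T@(c-t),c)
s=r.sense();print("tcp bay",R.T@(s["eef_pos"][:2]-t))
```

```text
can edge [-197.285   12.634] centre [-164.842   10.709] [619.424 120.279]
turq edge [-269.352  -73.649] centre [-242.004  -91.208] [498.75  162.456]
turqR edge [-243.312  -48.794] centre [-213.272  -61.198] [536.127 144.315]
wingL edge [ 28.755 -74.641] centre [ 60.481 -81.69 ] [ 600.602 -122.525]
wingR edge [28.833 64.77 ] centre [61.215 67.529] [742.852 -77.448]
tcp bay [-299.004   25.577]
```

Request:
jog_arm --deltas '[{"gripper":0,"translation":[0.03,-0.22,0],"dr":[0,0,-0.0794]},{"gripper":0,"translation":[0.03,-0.22,0],"dr":[0,0,0]},{"gripper":0,"translation":[0,0,-0.27],"dr":[0,0,0]},{"gripper":0,"translation":[0,0,-0.27],"dr":[0,0,0]},{"gripper":0,"translation":[0,0,-0.27],"dr":[0,0,0]},{"gripper":0,"translation":[0,0,-0.27],"dr":[0,0,0]},{"gripper":0,"translation":[0,0,-0.27],"dr":[0,0,0]},{"gripper":0,"translation":[0,0,-0.2],"dr":[0,0,0]},{"gripper":0,"translation":[0,0,-0.07],"dr":[0,0,0]},{"gripper":0,"translation":[0,0,0],"dr":[0,0,0]}]'

```text
clock: 2.57
eef_pos: [597.2, 210.9, 41.2]
tcp_rot: [2.478, 0.003, 0.186]
contact_force: [-0.1, 0.4, 0.3]
opening: 0.499
```

```bash
python3 log.py
python3 - <<'E'
from h import *
t=np.array([659.8,-39.9]);th=-1.259;R=np.array([[np.cos(th),-np.sin(th)],[np.sin(th),np.cos(th)]])
a=r.grab_frame("side")[60:240,200:400];b=r.grab_frame("scene")[60:240,290:490]
cv2.imwrite("pics/m1.png",cv2.resize(np.hstack([a,b]),None,fx=2,fy=2,interpolation=cv2.INTER_CUBIC))
s=r.sense();print("tcp bay",R.T@(s["eef_pos"][:2]-t))
E
```

```text
2.5667 [597.166 210.944  41.228] [2.478 0.003 0.186] [ 0.621  0.784  1.617 -0.657  1.153  0.835] 0.4991844015600443 [-0.133  0.38   0.253]
tcp bay [-257.97    18.903]
```

View pics/m1.png

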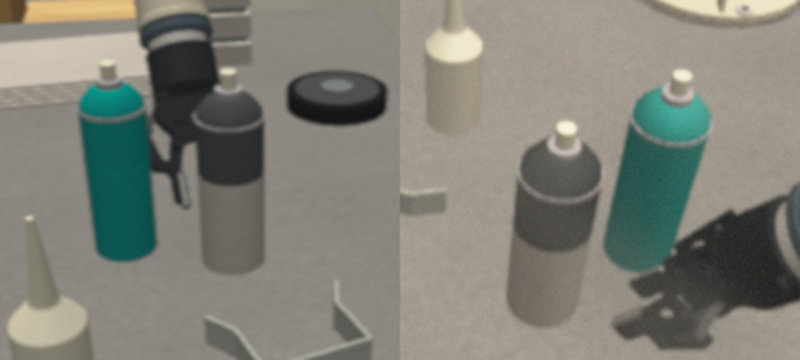

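The side crop shows one finger between the turquoise can and the target can, standing clear of both. The contact force is about 0, so I start the slow push.

Request:
jog_arm --deltas '[{"gripper":0,"translation":[0.0146,-0.0583,-0.01],"dr":[0,0,0]},{"gripper":0,"translation":[0.0146,-0.0583,-0.01],"dr":[0,0,0]},{"gripper":0,"translation":[0.0146,-0.0583,-0.01],"dr":[0,0,0]},{"gripper":0,"translation":[0.0146,-0.0583,-0.01],"dr":[0,0,0]},{"gripper":0,"translation":[0.0146,-0.0583,0],"dr":[0,0,0]},{"gripper":0,"translation":[0.0146,-0.0583,0],"dr":[0,0,0]},{"gripper":0,"translation":[0.0146,-0.0583,0],"dr":[0,0,0]},{"gripper":0,"translation":[0.0146,-0.0583,0],"dr":[0,0,0]},{"gripper":0,"translation":[0.0146,-0.0583,0],"dr":[0,0,0]},{"gripper":0,"translation":[0.0146,-0.0583,0],"dr":[0,0,0]}]'

```text
clock: 3.5
eef_pos: [613.1, 152.0, 38.3]
tcp_rot: [2.479, 0.0, 0.186]
contact_force: [-0.8, 2.3, 0.4]
opening: 0.501
```

```bash
cat > look.py <<'E'
import sys
from h import *
t=np.array([659.8,-39.9]);th=-1.259;R=np.array([[np.cos(th),-np.sin(th)],[np.sin(th),np.cos(th)]])
s=r.sense();print("tcp bay",R.T@(s["eef_pos"][:2]-t),"F",s["contact_force"],"q",s["qpos"])
a=r.grab_frame("side")[60:260,200:400];b=r.grab_frame("scene")[60:260,230:430]
cv2.imwrite(sys.argv[1],cv2.resize(np.hstack([a,b]),None,fx=2,fy=2,interpolation=cv2.INTER_CUBIC))
E
python3 look.py pics/m2.png
```

```text
tcp bay [-196.932   14.441] F [-0.755  2.27   0.439] q [ 0.535  0.769  1.665 -0.71   1.09   0.811]
```

View pics/m2.png

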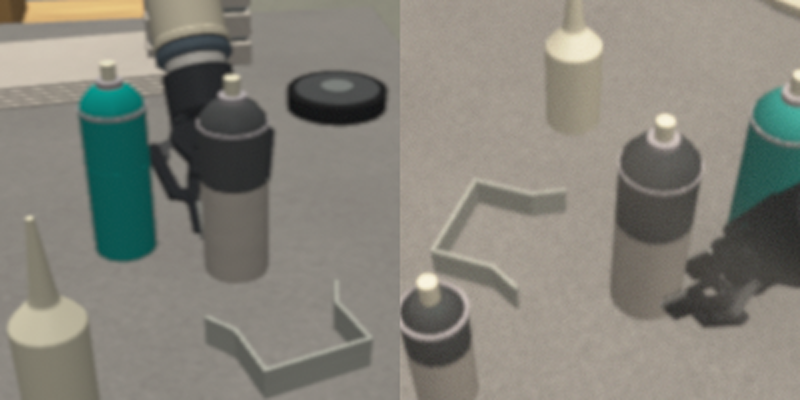

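The can slides upright, with a push force of about 2.4 N. I continue, drifting towards the bay's centre line.

Request:
jog_arm --deltas '[{"gripper":0,"translation":[0.02,-0.0775,-0.002],"dr":[0,0,0]},{"gripper":0,"translation":[0.02,-0.0775,-0.002],"dr":[0,0,0]},{"gripper":0,"translation":[0.02,-0.0775,-0.002],"dr":[0,0,0]},{"gripper":0,"translation":[0.02,-0.0775,-0.002],"dr":[0,0,0]},{"gripper":0,"translation":[0.02,-0.0775,-0.002],"dr":[0,0,0]},{"gripper":0,"translation":[0.02,-0.0775,-0.002],"dr":[0,0,0]},{"gripper":0,"translation":[0.02,-0.0775,-0.002],"dr":[0,0,0]},{"gripper":0,"translation":[0.02,-0.0775,-0.002],"dr":[0,0,0]},{"gripper":0,"translation":[0.02,-0.0775,-0.002],"dr":[0,0,0]},{"gripper":0,"translation":[0.02,-0.0775,0],"dr":[0,0,0]},{"gripper":0,"translation":[0.02,-0.0775,0],"dr":[0,0,0]},{"gripper":0,"translation":[0.02,-0.0775,0],"dr":[0,0,0]}]'

```text
clock: 4.6
eef_pos: [637.2, 58.5, 36.6]
tcp_rot: [2.478, 0.0, 0.186]
contact_force: [-1.5, 4.8, 3.7]
opening: 0.504
```

```bash
python3 look.py pics/m3.png
```

```text
tcp bay [-100.622    8.67 ] F [-1.458  4.84   3.694] q [ 0.393  0.751  1.715 -0.795  1.005  0.76 ]
```

View pics/m3.png

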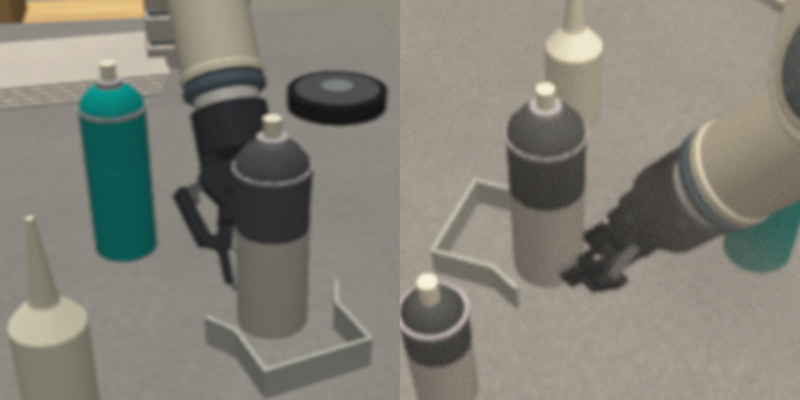

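The can stands upright at the bay's mouth; its base edge is at crop (272,337) in the side view and (548,285) in the scene view. I'll get its bay coordinates from these.

Run:
```python
from h import *
t=np.array([659.8,-39.9]);th=-1.259;R=np.array([[np.cos(th),-np.sin(th)],[np.sin(th),np.cos(th)]])
for n,top,v in(("side",(336,120),(336.2,228.5)),("scene",(302.5,104.5),(304,202))):
    a,_=ray(n,top,200);b,o=ray(n,v,0);b=b+(b-o)/np.linalg.norm(b-o)*32.5;print(n,R.T@(a-t),R.T@(b-t))
```

```text
side [-51.06    1.235] [-59.828   5.761]
scene [-56.774   3.629] [-54.091  -1.953]
```

Request:
jog_arm --deltas '[{"gripper":0,"translation":[0.016,-0.058,0],"dr":[0,0,0]},{"gripper":0,"translation":[0.016,-0.058,0],"dr":[0,0,0]},{"gripper":0,"translation":[0.016,-0.058,0],"dr":[0,0,0]},{"gripper":0,"translation":[0.016,-0.058,0],"dr":[0,0,0]},{"gripper":0,"translation":[0.016,-0.058,0],"dr":[0,0,0]},{"gripper":0,"translation":[0.016,-0.058,0],"dr":[0,0,0]},{"gripper":0,"translation":[0.016,-0.058,0],"dr":[0,0,0]},{"gripper":0,"translation":[0.016,-0.058,0],"dr":[0,0,0]},{"gripper":0,"translation":[0.01,-0.03,0],"dr":[0,0,0]}]'

```text
clock: 5.45
eef_pos: [650.7, 8.9, 36.4]
tcp_rot: [2.478, 0.001, 0.186]
contact_force: [-1.0, 2.5, -0.2]
opening: 0.496
```

Request:
jog_arm --deltas '[{"gripper":0,"translation":[0.006,-0.019,0],"dr":[0,0,0]},{"gripper":0,"translation":[0.006,-0.019,0],"dr":[0,0,0]}]'

```text
clock: 5.62
eef_pos: [651.9, 5.8, 36.4]
tcp_rot: [2.478, 0.0, 0.186]
contact_force: [-1.2, 2.9, -0.1]
opening: 0.501
```

```bash
python3 look.py pics/m4.png
```

```text
tcp bay [-45.912   6.521] F [-1.203  2.87  -0.124] q [ 0.309  0.747  1.725 -0.839  0.963  0.722]
```

View pics/m4.png

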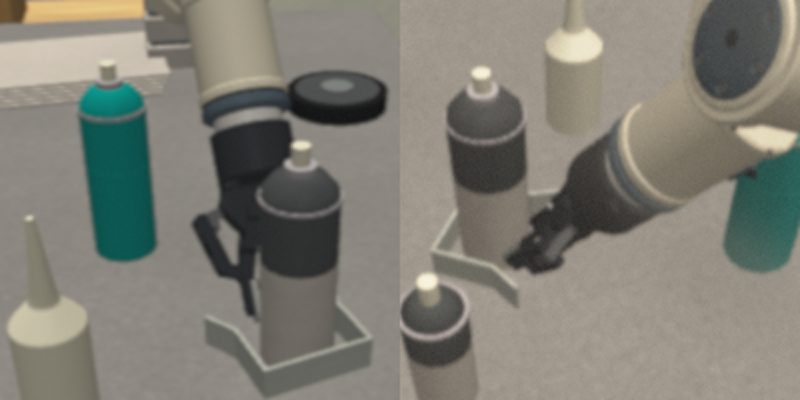

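The can is nearly in and there's no rise in force yet. I creep on in small steps until the wall shows up in the force.

Request:
jog_arm --deltas '[{"gripper":0,"translation":[0.006,-0.019,0],"dr":[0,0,0]},{"gripper":0,"translation":[0.006,-0.019,0],"dr":[0,0,0]}]'

```text
clock: 5.88
eef_pos: [653.2, 2.5, 36.5]
tcp_rot: [2.479, 0.0, 0.187]
contact_force: [-1.4, 1.6, -1.1]
opening: 0.501
```

Request:
jog_arm --deltas '[{"gripper":0,"translation":[0.006,-0.019,0],"dr":[0,0,0]}]'

```text
clock: 5.97
eef_pos: [653.8, 0.5, 36.5]
tcp_rot: [2.479, 0.0, 0.187]
contact_force: [-0.5, 2.7, -0.9]
opening: 0.499
```

Request:
jog_arm --deltas '[{"gripper":0,"translation":[0.003,-0.01,0],"dr":[0,0,0]}]'

```text
clock: 6.05
eef_pos: [654.2, -0.7, 36.5]
tcp_rot: [2.478, 0.0, 0.186]
contact_force: [-0.7, 1.7, -0.7]
opening: 0.498
```

Request:
jog_arm --deltas '[{"gripper":0,"translation":[0.005,-0.014,0],"dr":[0,0,0]}]'

```text
clock: 6.13
eef_pos: [654.6, -1.9, 36.5]
tcp_rot: [2.479, 0.0, 0.186]
contact_force: [-1.8, 5.5, -1.1]
opening: 0.498
```

Request:
jog_arm --deltas '[{"gripper":0,"translation":[0.005,-0.014,0],"dr":[0,0,0]}]'

```text
clock: 6.22
eef_pos: [655.1, -2.7, 36.3]
tcp_rot: [2.48, -0.0, 0.186]
contact_force: [-3.8, 13.0, 2.4]
opening: 0.504
```

Request:
jog_arm --deltas '[{"gripper":0,"translation":[0.005,-0.014,0],"dr":[0,0,0]}]'

```text
clock: 6.3
eef_pos: [655.4, -3.1, 36.2]
tcp_rot: [2.481, -0.001, 0.186]
contact_force: [-7.7, 20.1, 4.9]
opening: 0.501
```

The force rises to about 22 N, so the can is against the back wall. I back straight off, then go up.

Request:
jog_arm --deltas '[{"gripper":0,"translation":[-0.006,0.02,0],"dr":[0,0,0]},{"gripper":0,"translation":[-0.009,0.03,0],"dr":[0,0,0]},{"gripper":0,"translation":[-0.03,0.095,0],"dr":[0,0,0]},{"gripper":0,"translation":[-0.04,0.14,0],"dr":[0,0,0]},{"gripper":0,"translation":[-0.04,0.14,0],"dr":[0,0,0]},{"gripper":0,"translation":[-0.04,0.14,0.05],"dr":[0,0,0]},{"gripper":0,"translation":[-0.03,0.1,0.15],"dr":[0,0,0]},{"gripper":0,"translation":[0,0,0.25],"dr":[0,0,0]},{"gripper":0,"translation":[0,0,0.25],"dr":[0,0,0]},{"gripper":0,"translation":[0,0,0.25],"dr":[0,0,0]},{"gripper":0,"translation":[0,0,0.25],"dr":[0,0,0]},{"gripper":0,"translation":[0,0,0.25],"dr":[0,0,0]}]'

```text
clock: 7.3
eef_pos: [635.7, 62.8, 184.1]
tcp_rot: [2.479, -0.0, 0.187]
contact_force: [0.9, 0.6, 0.2]
opening: 0.501
```

```bash
python3 look.py pics/m5.png
```

```text
tcp bay [-105.176    8.616] F [0.861 0.566 0.224] q [ 0.4    0.543  1.679 -0.706  1.187  0.576]
```

View pics/m5.png

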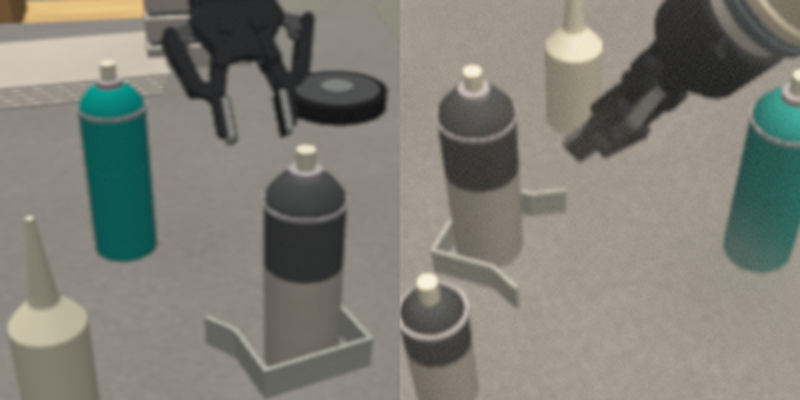

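Run:
```python
from h import *
t=np.array([659.8,-39.9]);th=-1.259;R=np.array([[np.cos(th),-np.sin(th)],[np.sin(th),np.cos(th)]])
for n,top in(("side",(200+306/2,60+150/2)),("scene",(230+73/2,60+69/2))):print(n,R.T@(ray(n,top,200)[0]-t))
a,b=[cv2.imread(f"pics/{n}0.png") for n in("scene","side")]
for n,o in(("scene",a),("side",b)):
    d=cv2.absdiff(r.grab_frame(n),o).max(2);cs=[cv2.boundingRect(c) for c in cv2.findContours((cv2.GaussianBlur(d,(5,5),0)>25).astype(np.uint8),0,2)[0] if cv2.contourArea(c)>15];print(n,cs)
```

```text
side [9.32  0.351]
scene [ 4.6   -1.197]
scene [(258, 163, 32, 29), (343, 129, 48, 95), (368, 120, 11, 13), (249, 101, 41, 69), (261, 91, 11, 9), (421, 68, 26, 12), (527, 0, 88, 43), (474, 0, 78, 48), (311, 0, 174, 142)]
side [(348, 131, 10, 7), (281, 0, 93, 242), (148, 0, 14, 21), (117, 0, 23, 28)]
```

```bash
python3 -c "
from rig import r
print(r.sign_off())"
```

```text
the job is handed in; nothing more can be done
None
```

I slid the tall can along the bench and into the nearer bay, up to its back wall, and handed the job in at about 7.5 s on the robot's clock. I pushed it with the half-closed fingers tilted about 38°, touching it low down, at an estimated height of about 23 mm.

- **Wall contact:** sliding took about 2–5 N. The force then rose to about 22 N at the back wall, so I backed straight off and raised the arm.
- **Final position:** the can stands upright. From the spray button, the side view gives bay x 9, y 0 mm and the scene view gives x 5, y −1 mm. A can touching the wall is at x 5. The two views differ by 5 mm, about the error of this method, so the wall contact rests mainly on the force rise.
- **Other objects:** comparing before and after images showed no change at the small can in either view. The oil bottle was unchanged in the side view, but in the scene view the arm overlapped it. The turquoise can was also unchanged in the side view; in the scene view its only difference is a small strip at its top that I did not check further. The robot was touching nothing at the end.

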